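# Click the press lid shut on an egg mould

### The arm

A 7-joint arm with a two-finger parallel gripper is mounted at the origin on the work surface. World frame = base frame: x ahead of the robot, y to its left, z up, the work surface at z = 0. Lengths are in m, angles in rad, forces in N, time in s.
With the tool pointing down it reaches from about 0.4 to 0.85 m from the base axis. Payload 4.5 kg.
Tool frame: the origin (TCP) lies on the centre line of the jaws, within the pads' length; the fingertips stand 11 mm ahead of it and the grasp point (between the pads) lies 8 mm behind it; z points along the fingers, x is the direction in which the jaws open and shut, and the axes are right-handed (so a half turn about z gives the same grasp; the last joint's range is limited). The gripper opens to 88 mm and grips with 3 to 60 N. Pads are 18 mm wide; open, the fingers measure 123 mm over their backs; the gripper's body (75 mm by 187 mm) begins 45 mm behind the grasp point.
Start: joints at [-1.272, 0.689, -0.195, 1.565, 0.157, 0.902, -0.215], TCP at [0.164, 0.603, 0.25] pointing down, gripper open.
Joint ranges: [-3.01, 3.01], [-0.46, 2.08], [-1.47, 1.51], [0.13, 2.56], [-1, 4.14], [0.04, 2.09], [-2.66, 2.66]. Speed limits (rad/s): [2.57, 2.57, 3.14, 3.14, 3.14, 3.14, 3.14].

### API

Orientations are given as a unit quaternion [x, y, z, w].
In Python, from plant import r, vision, order, nets gives the robot as it stands.
- The arm moves only by the tool send_rows, never from a script. Its argument "series" is a list of rows, each an object with "delta_pos": the shift along the tool's x, y, z in cm, a list of three; "turn": the turn about the tool's z in degrees; "jaw": the closure, from 0 (fully open) to 1 (shut). In form: [{"delta_pos": [x, y, z], "turn": turn, "jaw": jaw}, ...]. A call has 1 to 8 rows; each row is the pose to reach, as a shift and turn from the pose commanded when the call began, along the tool's axes at that moment; what a row does not reach only later rows make up. A row lasts 1/12 s, in which the tool goes at most 41.7 mm and 7.16 degrees, less where a joint would pass 70% of its speed; a pose out of reach is approached as far as the arm can. A call with a gripper value outside its range is refused whole. The fingers move at their own pace and stop on an object; "force" is the grip in N (left out, the last holds). Time passes only in rows, so rows that repeat a pose let the fingers close. It gives the time, the measured TCP pose, the force and the opening at its end, in the units of the state.
- r.get_state(): the state, without advancing time (a new reading comes with each control period).
- vision.snapshot(name): name is "scene" or "top" or "wrist"; returns the picture (420x560x3 uint8, blue, green, red); there is no depth.
- vision.camera_params(name): a dict with "intrinsics" (3x3 intrinsics, pixels), "D" ([k1, k2, p1, p2, k3] as OpenCV has them; the pictures are not rectified), "extrinsics" (4x4, takes a point from world to camera coordinates). Camera axes: x right, y down, z forward; pixel columns grow to the right and rows downward; lengths in m; the calibration is good to about 2 mm. A picture is of the moment at which its call begins: read the wrist's pose just before it. camera_params takes no time and is no camera call; for the wrist camera it gives the pose at the moment of the call.
- order.finish_job(): hands the job in, once; it reports no verdict.
Trained networks look in the newest picture that a camera, given by its name, has taken for a name from the list of things; names that differ only in an ending like _2 or _b are one class to them, and where a whole thing is asked for, a point or a joint stands for the part that bears it (a point fixed in the world has none). Each returns a list of dicts, best first, with "score" (0 to 1); they miss things now and then, are a little off and sometimes report something else, mostly with a low value. They report only what shows in the picture. A call takes as long as a camera call. They do not tell look-alikes from the thing itself.
- nets.boxes_of(camera, label): "location" ([row, column] as shares, 0 to 1, of the picture: columns of its width, rows of its height, amid what is visible of it).
- nets.trace(camera, label): "region" (420x560 bool, what is visible of it) and "location" ([row, column] as shares, 0 to 1, of the picture: columns of its width, rows of its height, amid what is visible of it).
The state is a dict: "clock": time; "q": joint angles; "qd": joint speeds; "joint_torque": joint torques, N m; "tool_pos": TCP position; "eef_rot": TCP orientation; "contact_force": force on the tool from outside, world axes, zero at the start; "moment": the same for the moment, N m; "opening": opening from 0.0 (shut) to 1.0 (fully open).
Only numpy, scipy, OpenCV 4.12 (cv2) and the standard library are available. Lean on these libraries where they do the work, as an engineer would, in place of code of your own. Each camera call takes 0.05 s, during which the arm holds its last target.

### The job

Pick up the aluminium press lid by its grip bar, set its two prongs into the two slots of the egg mould, and press it straight down with feeling until the hidden catch inside clicks and holds it shut against the spring, never forcing it past its stop. Then let go, with the other kitchen things left where they are.

Things in the scene. Friction and masses are not known exactly. Their poses are not given: they have to be found in the camera images.
- mold: Egg mould: bare aluminium box, 70 (x) x 112 (y) x 60 mm high, stuck to the counter, cannot move. Origin: centre of its underside, z up. Slots for the lid's prongs near both ends of its top face; sprung ejector pad between them. The small round button on its -x face is for opening; not needed. Lid and mould must not be pressed together with 32 N or more.
- mold_top (a point): Centre of the mould's top face, 60 mm above its origin. The hidden catch under it is set to a different height each time: latched, the lid's underside (lid origin) rests 3 to 17 mm above this point. The catch can only be felt, not seen. A lid that has not clicked springs back up when let go, to 22 mm or more above this point.
- slot_left (a point): Middle of the slot mouth at the mould's +y end, 40 mm from its centre, on the top face: 28 mm along x, 10.4 mm along y (34.8 to 45.2 mm from the mould's centre). Inside, out of sight, a sprung pawl catches the prong's barb. Prongs meet the pawls 11 mm above the latched height; getting past takes 7 to 12 N in all (11 to 6 mm above latched), then eases.
- slot_right (a point): The same at the mould's -y end. After the resistance eases the pawls click in (a small jump), and about 1.5 mm lower the prongs stand on a solid stop where the force rises steeply. A push that reaches 16 to 18 N has met the solid stop, with the catch engaged: stop there.
- ejector_top (a point): Top centre of the round sprung ejector pad, 25 mm across, in the middle of the mould; at rest 26 mm above the mould's top face. It pushes the lid up with 5 N at first, up to 8 N when fully down. It goes straight down by up to 28 mm.
- lid: Press lid of bare aluminium, 95 to 160 g: a plate 56 (x) x 100 (y) x 5 mm; origin: centre of the plate's underside, z up. A grip bar on top, two prongs below. At the start it stands upright on its prong tips on the counter, its origin 42 mm up. It fits the mould either way round (turned by 180 degrees), its y along the mould's y.
- lid_grip (a point): Middle of the lid's grip bar, 18 mm above the lid's origin. The bar is 14 mm thick (x), 50 mm long (y), and reaches from 5 to 31 mm above the origin; the plate's top is at 5 mm. Pinch it across x from above.
- prong_left (a point): Tip of the lid's +y prong, 39 mm from the centre, 42 mm below the plate's underside. The prong is 24 mm wide along x; along y it takes up 36 to 44 mm from the centre at its barb (32 to 35 mm below the plate), tapering to 38 to 40 mm at the tip.
- prong_right (a point): Tip of the lid's -y prong, the mirror image of the other.
- bento_low: Lower tier of the red plastic bento box, open, 100 x 170 x 45 mm, origin under its centre. Leave it alone.
- bento_top: Upper tier of the bento box, same size, with a divider, stacked on the lower. Leave it alone.
- rice_bowl: White ceramic rice bowl, 116 mm across, 60 mm high, origin under its centre. Leave it alone.
- cup_a: Green silicone baking cup, 60 mm across, 28 mm high, origin under its centre, standing between the places of mould and lid. Leave it alone.
- cup_b: Second green silicone baking cup, the same, nearer the robot. Leave it alone.
- paddle: Bamboo rice paddle lying flat, about 175 mm long, 8 mm thick, origin between handle and blade. Leave it alone.
- sauce: Small amber glass bottle, 48 mm across, 110 mm high, origin under its centre. Leave it alone.
Things that resemble listed ones, but are neither listed nor needed, are in the scene too. Leave any green or pink look-alike of the lid alone.

How it is judged:
By the outcome, as a careful person would: the job done as asked, in the order asked, and still so for the second after the job is handed in, with the robot touching nothing.
It also fails if it takes over 42 s, if anything falls off the work surface, if the arm or the gripper's body presses on something with over 40 N, if the wrist force passes 120 N, or if a joint passes its speed limit or range.

## Working session

There is one attempt and no reset: what is moved stays moved. The work goes in short steps, Python scripts to look and compute and a tool call to move; the robot and the scene stay as the last step left them, time stands still between calls to the robot, and variables do not carry over. Pictures are saved under pics/ and viewed, and the job is handed in when it is done.

Besides the shell and the picture viewer there is one more tool, called after "Call:" as name(argument=value, ...) on one line, values as JSON. send_rows: Moves the arm, as the interface text tells. Its arguments: {"type":"object","properties":{"series":{"type":"array"},"force":{"type":"number"}},"required":["series"]}

```bash
mkdir -p pics; ls
python3 - <<'E'
from plant import r, vision, order, nets
import cv2
s=r.get_state(); print({k:s[k] for k in s})
for c in ("scene","top","wrist"):
    p=vision.camera_params(c); print(c,p)
    cv2.imwrite(f"pics/{c}0.png",vision.snapshot(c))
print(r.get_state()["clock"])
E
```

```text
pics
{'clock': 0.0, 'q': array([-1.27220748,  0.68997206, -0.19454548,  1.56634648,  0.15730869,
        0.90249456, -0.21509403]), 'qd': array([-0.00174538, -0.00078189, -0.00073994, -0.00133507, -0.00012166,
       -0.00186545, -0.00333168]), 'joint_torque': array([-3.37287183e-04, -5.27575314e+01, -1.26704212e+00, -1.53429455e+01,
       -5.25672594e-02,  6.55446231e-03,  1.77289694e-04]), 'tool_pos': array([0.1634376 , 0.60261678, 0.2489176 ]), 'eef_rot': array([ 7.94225487e-01,  6.07622451e-01, -6.86902218e-04,  6.01233530e-04]), 'contact_force': array([0.03880588, 0.39732009, 0.25537773]), 'moment': array([ 0.02341386, -0.01015089, -0.02203353]), 'opening': 1.000902044619728}
scene {'intrinsics': array([[426.17678469,   0.        , 279.84368216],
       [  0.        , 426.17678469, 215.23268166],
       [  0.        ,   0.        ,   1.        ]]), 'D': array([-0.08597587,  0.        ,  0.        ,  0.        ,  0.        ]), 'extrinsics': array([[-0.03903287,  0.99912824, -0.0148054 , -0.03185232],
       [ 0.56376533,  0.00978648, -0.82587703, -0.23200549],
       [-0.8250121
[... 433 characters left out ...]
   [-0.98269407, -0.01624113, -0.18452261,  0.5479799 ],
       [ 0.18442738,  0.00719134, -0.98281983,  1.10047645],
       [ 0.        ,  0.        ,  0.        ,  1.        ]])}
wrist {'intrinsics': array([[331.76232277,   0.        , 281.42368797],
       [  0.        , 331.76232277, 211.91685331],
       [  0.        ,   0.        ,   1.        ]]), 'D': array([-0.08338702,  0.        ,  0.        ,  0.        ,  0.        ]), 'extrinsics': array([[ 0.26232913,  0.9649738 , -0.00299783, -0.62293878],
       [ 0.919719  , -0.24908389,  0.30343727, -0.04093249],
       [ 0.29206231, -0.0823576 , -0.9528467 ,  0.39150824],
       [ 0.        ,  0.        ,  0.        ,  1.        ]])}
0.15
```

View pics/scene0.png

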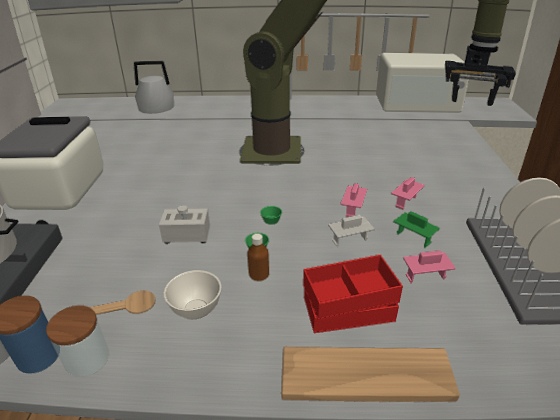

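View pics/top0.png

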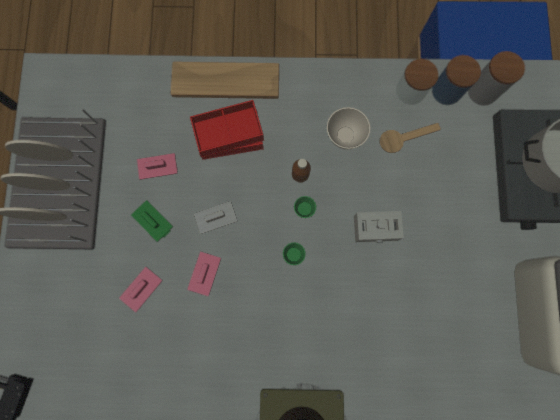

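View pics/wrist0.png

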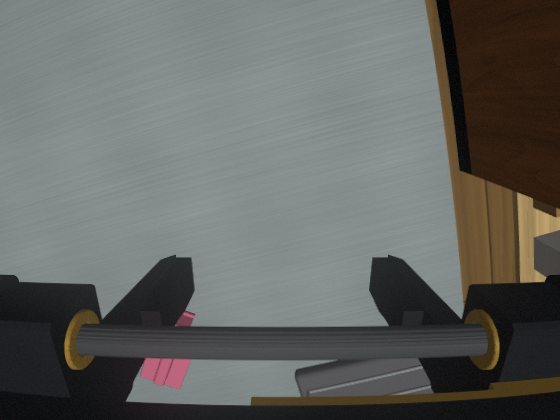

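The silver lid is at scene (351,228) and top (215,217). The mould is at scene (185,224) and top (380,226). Pink and green look-alike lids stand around the real one. Next I'll run the nets on both fixed cameras.

```bash
cat > h.py <<'E'
import numpy as np, cv2
from plant import r, vision, order, nets
def und(p,uv):
    K=np.array(p["intrinsics"]);D=np.array(p["D"])
    return cv2.undistortPoints(np.array(uv,float).reshape(-1,1,2),K,D).reshape(-1,2)
def tri(ps,uvs):
    A=[]
    for p,uv in zip(ps,uvs):
        n=und(p,[uv])[0];E=np.array(p["extrinsics"])[:3]
        A+= [n[0]*E[2]-E[0], n[1]*E[2]-E[1]]
    A=np.array(A); return np.linalg.lstsq(A[:,:3],-A[:,3],rcond=None)[0]
def ray(p,uv,z):
    E=np.array(p["extrinsics"]);R=E[:3,:3];t=E[:3,3]
    d=R.T@np.r_[und(p,[uv])[0],1];c=-R.T@t
    return c+d*(z-c[2])/d[2]
def proj(p,X):
    E=np.array(p["extrinsics"]);rv=cv2.Rodrigues(E[:3,:3])[0]
    return cv2.projectPoints(np.array(X,float).reshape(-1,1,3),rv,E[:3,3],np.array(p["intrinsics"]),np.array(p["D"]))[0].reshape(-1,2)
E
python3 - <<'E'
from h import *
import pickle
out={}
for c in ("scene","top"):
    im=vision.snapshot(c)
    out[c,"im"]=im
    for l in ("lid","mold","lid_grip","mold_top","slot_left","slot_right","ejector_top"):
        if l in("lid","mold"):
            d=nets.trace(c,l)
        else: d=nets.boxes_of(c,l)
        out[c,l]=d
        print(c,l,[(round(e["score"],2),np.round(np.array(e["location"])[::-1]*[560,420],1).tolist()) for e in d[:6]])
pickle.dump(out,open("o.pkl","wb"))
for c,(a,b) in {"scene":((351,228),(185,224)),"top":((215,217),(380,226))}.items():
    im=out[c,"im"]
    for n,(u,v) in (("lid",a),("mold",b)):
        cv2.imwrite(f"pics/{c}_{n}1.png",cv2.resize(im[v-35:v+35,u-45:u+45],None,fx=8,fy=8,interpolation=cv2.INTER_CUBIC))
print(r.get_state()["clock"])
E
cd pics; python3 -c "
import cv2,numpy as np
a=[cv2.imread(f'{c}_{n}1.png') for c in('scene','top') for n in('lid','mold')]
cv2.imwrite('m1.png',cv2.resize(np.vstack([np.hstack(a[:2]),np.hstack(a[2:])]),(771,600),interpolation=cv2.INTER_AREA))"
```

```text
scene lid [(0.97, [403.5, 188.7]), (0.93, [426.4, 261.7]), (0.8, [418.8, 226.2]), (0.65, [351.3, 229.4]), (0.61, [351.9, 197.3])]
scene mold []
scene lid_grip [(0.92, [349.5, 195.4]), (0.79, [348.1, 230.6]), (0.75, [406.2, 194.5]), (0.74, [426.6, 261.1]), (0.71, [416.3, 226.1])]
scene mold_top [(0.97, [184.5, 225.8])]
scene slot_left [(0.62, [184.7, 224.0])]
scene slot_right [(0.6, [183.8, 225.2])]
scene ejector_top [(0.6, [256.5, 256.4])]
top lid [(0.92, [202.7, 274.8]), (0.87, [214.2, 215.3]), (0.81, [139.9, 288.5]), (0.66, [149.6, 218.4]), (0.65, [156.7, 167.3])]
top mold [(0.97, [378.2, 225.9]), (0.34, [308.7, 206.1])]
top lid_grip [(0.94, [154.4, 164.0]), (0.93, [156.3, 223.2]), (0.88, [137.8, 287.4]), (0.75, [216.7, 216.3]), (0.62, [202.9, 273.3])]
top mold_top [(0.81, [376.3, 226.0])]
top slot_left [(0.84, [377.2, 227.4])]
top slot_right [(0.84, [380.7, 226.7]), (0.51, [298.2, 171.2])]
top ejector_top [(0.45, [381.6, 223.9]), (0.26, [378.6, 226.1])]
0.95
```

View pics/m1.png

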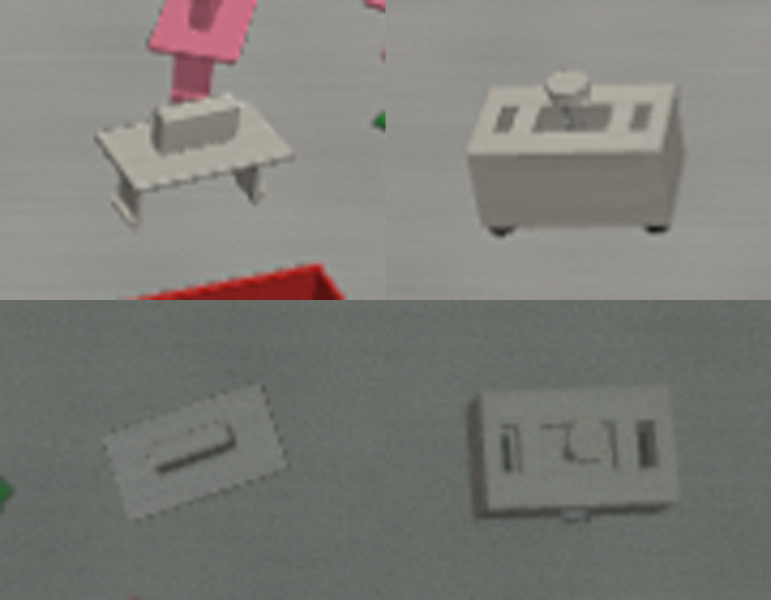

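The crops show the mould's top corners, both slots and the lid plate's corners clearly. I'll fit both poses to those corners.

```bash
cat > fit.py <<'E'
from h import *
from scipy.optimize import least_squares
T=vision.camera_params("top");S=vision.camera_params("scene")
sg_top=np.array([[1,1],[1,-1],[-1,-1],[-1,1]]);sg_sc=np.array([[-1,-1],[-1,1],[1,1],[1,-1]])
def fit(obs,half,x0,label):
    def X(x,sg):
        c,s=np.cos(x[3]),np.sin(x[3]);P=sg*half
        return np.c_[x[0]+c*P[:,0]-s*P[:,1],x[1]+s*P[:,0]+c*P[:,1],np.full(4,x[2])]
    def f(x): return np.concatenate([(proj(p,X(x,sg))-o).ravel() for p,sg,o in obs])
    s=least_squares(f,x0); print(label,s.x.round(4),"yaw deg",np.degrees(s.x[3]).round(2),"res",s.fun.round(1).tolist()); return s.x
E
python3 - <<'E'
from fit import *
lt=np.array([[194.05,214.0],[231.2,201.8],[237,220.8],[201.5,233.4]]);ls=np.array([[328.2,224.5],[360.9,215.2],[374.9,229.7],[338,237.4]])
mt=np.array([[356.8,211.5],[401.9,210.8],[403.5,237.5],[358,239.6]]);ms=np.array([[165.3,208.8],[208.1,208.4],[209.2,224.7],[158.8,225.2]])
for n,a,b,h,z in (("lid",lt,ls,[.028,.05],.047),("mold",mt,ms,[.035,.056],.06)):
    p0=ray(T,a.mean(0),z); x0=[p0[0],p0[1],z,0]
    fit([(T,sg_top,a),(S,sg_sc,b)],np.array(h),x0,n)
    fit([(T,sg_top,a)],np.array(h),x0,n+" top only")
    fit([(S,sg_sc,b)],np.array(h),x0,n+" scene only")
E
```

```text
lid [0.5226 0.2265 0.0444 0.3811] yaw deg 21.84 res [-0.6, 0.2, -1.2, -1.2, 0.4, -0.2, -1.0, 1.0, -1.3, 0.1, 1.6, 1.3, -1.3, -1.1, -1.2, 0.0]
lid top only [0.5276 0.2295 0.0133 0.3565] yaw deg 20.42 res [0.7, -0.2, -0.6, -0.3, 0.3, 0.3, -0.4, 0.2]
lid scene only [0.5196 0.2284 0.0427 0.4168] yaw deg 23.88 res [-0.7, 0.5, 1.5, 1.0, -0.9, -1.7, 0.1, 0.2]
mold [ 0.5077 -0.189   0.0599  0.06  ] yaw deg 3.44 res [-1.3, 0.7, -2.2, -0.5, -1.2, 0.3, -0.4, 0.1, -0.4, 0.4, -0.3, -0.2, -4.7, -0.8, 0.4, -0.2]
mold top only [ 0.5059 -0.189   0.0745  0.0415] yaw deg 2.38 res [-0.1, -0.0, -0.4, -0.4, 0.1, 0.7, 0.3, -0.3]
mold scene only [ 0.5492 -0.1723  0.0882  0.0873] yaw deg 5.0 res [-0.6, 0.6, 1.8, -0.8, -1.9, -0.6, 0.7, 0.8]
```

Call:
send_rows(series=[{"delta_pos": [-26.9, 44.5, 0], "turn": 53, "jaw": 0}, {"delta_pos": [-26.9, 44.5, 0], "turn": 53, "jaw": 0}, {"delta_pos": [-26.9, 44.5, 0], "turn": 53, "jaw": 0}, {"delta_pos": [-26.9, 44.5, 0], "turn": 53, "jaw": 0}, {"delta_pos": [-26.9, 44.5, 0], "turn": 53, "jaw": 0}, {"delta_pos": [-26.9, 44.5, 0], "turn": 53, "jaw": 0}, {"delta_pos": [-26.9, 44.5, 0], "turn": 53, "jaw": 0}, {"delta_pos": [-26.9, 44.5, 0], "turn": 53, "jaw": 0}])

```text
clock: 1.62
tool_pos: [0.3948, 0.3608, 0.25]
eef_rot: [0.982, 0.187, 0.0, -0.0]
contact_force: [0.6, -0.8, -0.5]
opening: 1.003
```

```bash
cat >> h.py <<'E'
from scipy.spatial.transform import Rotation as Ro
def goto(xyz,yaw_deg):
    "needed delta in tool axes cm and turn for tool x at world yaw (mod 180)"
    s=r.get_state();R=Ro.from_quat(s["eef_rot"]).as_matrix()
    d=R.T@(np.array(xyz)-s["tool_pos"])*100
    y=np.degrees(np.arctan2(R[1,0],R[0,0])); t=(y-yaw_deg+90)%180-90
    print("t",round(s["clock"],2),"tcp",s["tool_pos"].round(4),"yaw",y.round(2),"zaxis",R[:,2].round(4),"delta cm",d.round(2),"turn",round(t,2),"F",s["contact_force"].round(1),"open",round(s["opening"],3),"q7",s["q"][6].round(2))
E
python3 -c "
from h import *
goto([.5226,.2265,.25],21.5)"
```

```text
t 1.62 tcp [0.3948 0.3608 0.25  ] yaw 21.53 zaxis [ 5.e-04  5.e-04 -1.e+00] delta cm [ 6.96 17.18  0.  ] turn 0.03 F [ 0.6 -0.8 -0.5] open 1.003 q7 -0.42
```

Call:
send_rows(series=[{"delta_pos": [7.0, 17.2, 5.0], "turn": 0, "jaw": 0}, {"delta_pos": [7.0, 17.2, 5.0], "turn": 0, "jaw": 0}, {"delta_pos": [7.0, 17.2, 5.0], "turn": 0, "jaw": 0}, {"delta_pos": [7.0, 17.2, 5.0], "turn": 0, "jaw": 0}, {"delta_pos": [7.0, 17.2, 5.0], "turn": 0, "jaw": 0}, {"delta_pos": [7.0, 17.2, 5.0], "turn": 0, "jaw": 0}, {"delta_pos": [7.0, 17.2, 5.0], "turn": 0, "jaw": 0}])

```text
clock: 2.2
tool_pos: [0.5235, 0.2269, 0.1993]
eef_rot: [0.982, 0.187, -0.0, 0.0]
contact_force: [-0.4, 1.3, -0.1]
opening: 1.001
```

Run:
```python
from h import *
goto([.5226,.2265,.20],21.5)
import pickle
p=vision.camera_params("wrist");im=vision.snapshot("wrist");cv2.imwrite("pics/w1.png",im)
pickle.dump((p,im),open("w1.pkl","wb"))
```

```text
t 2.2 tcp [0.5235 0.2269 0.1993] yaw 21.61 zaxis [-4.e-04 -6.e-04 -1.e+00] delta cm [-0.1   0.   -0.07] turn 0.11 F [-0.4  1.3 -0.1] open 1.001 q7 -0.11
```

View pics/w1.png

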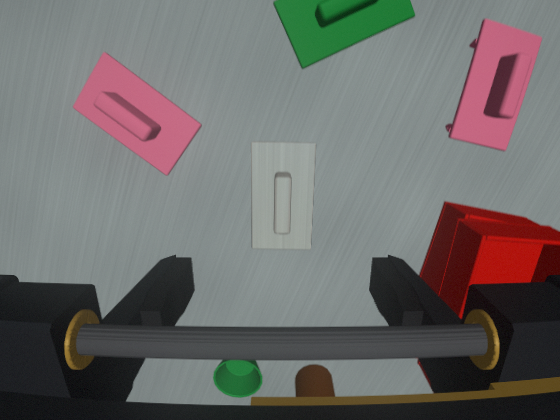

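The silver lid sits under the gripper, with plate corners near (252,142), (316,143), (311,249) and (252,249) and the bar at (283,203). I'll refine with edge-line fits.

```bash
cat > lines.py <<'E'
from h import *
def refine(im,corners,search=5,n=25,lo=.15,hi=.85,mode=None):
    "polygon corners (ordered) refined by fitting gradient-peak line to each side; returns corners"
    g=cv2.GaussianBlur(cv2.cvtColor(im,cv2.COLOR_BGR2GRAY),(0,0),0.7).astype(np.float32)
    C=np.array(corners,float);L=[]
    for i in range(len(C)):
        a,b=C[i],C[(i+1)%len(C)];t=(b-a)/np.linalg.norm(b-a);nn=np.array([-t[1],t[0]])
        o=np.arange(-search,search+.01,.2);pts=[]
        for k in np.linspace(lo,hi,n):
            q=a+(b-a)*k+o[:,None]*nn
            v=cv2.remap(g,q[:,0].astype(np.float32)[None],q[:,1].astype(np.float32)[None],cv2.INTER_CUBIC)[0]
            d=np.abs(np.gradient(v)); j=np.argmax(d*np.exp(-(o/search)**2)); pts.append(q[j])
        pts=np.array(pts,np.float32)
        vx,vy,x0,y0=cv2.fitLine(pts,cv2.DIST_HUBER,0,.01,.01).ravel()
        L.append(np.cross([x0,y0,1],[x0+vx,y0+vy,1]))
    out=[]
    for i in range(len(C)):
        x=np.cross(L[i-1],L[i]);out.append(x[:2]/x[2])
    return np.array(out)
E
python3 - <<'E'
from fit import *
from lines import refine
import pickle
p,im=pickle.load(open("w1.pkl","rb"))
c=refine(im,[[252,142],[316,143],[311,249],[252,249]]);print(c.round(1).tolist())
v=im.copy();cv2.polylines(v,[np.round(c*16).astype(np.int32)],True,(0,0,255),1,shift=4)
cv2.imwrite("pics/w1z.png",cv2.resize(v[125:265,215:355],None,fx=4,fy=4,interpolation=cv2.INTER_NEAREST))
sg_w=np.array([[-1,1],[1,1],[1,-1],[-1,-1]]);h=np.array([.028,.05])
o=pickle.load(open("o.pkl","rb"))
lt=refine(o["top","im"],[[194.05,214.0],[231.2,201.8],[237,220.8],[201.5,233.4]],3);ls=refine(o["scene","im"],[[328.2,224.5],[360.9,215.2],[374.9,229.7],[338,237.4]],3)
x0=[.523,.2265,.045,.38]
fit([(p,sg_w,c)],h,x0,"wrist")
fit([(p,sg_w,c),(T,sg_top,lt)],h,x0,"wrist+top")
fit([(p,sg_w,c),(S,sg_sc,ls)],h,x0,"wrist+scene")
E
```

```text
[[251.8, 141.7], [315.0, 142.5], [310.0, 248.4], [251.8, 247.7]]
wrist [0.5233 0.2256 0.0413 0.3565] yaw deg 20.43 res [-0.6, -0.1, 0.4, 0.4, 0.1, -0.0, 0.1, -0.4]
wrist+top [0.5233 0.2262 0.0432 0.3565] yaw deg 20.42 res [-0.7, -0.5, 0.8, -0.0, 0.5, 0.2, 0.1, -0.1, -0.1, 0.1, 0.8, 0.0, 1.0, 0.6, 0.6, 0.8]
wrist+scene [0.5228 0.2267 0.046  0.3622] yaw deg 20.75 res [-1.5, -0.8, 0.6, -0.7, 0.9, 0.6, -0.1, 0.6, -2.0, -0.9, 2.6, 2.9, -1.2, -0.3, -0.8, 0.3]
```

View pics/w1z.png

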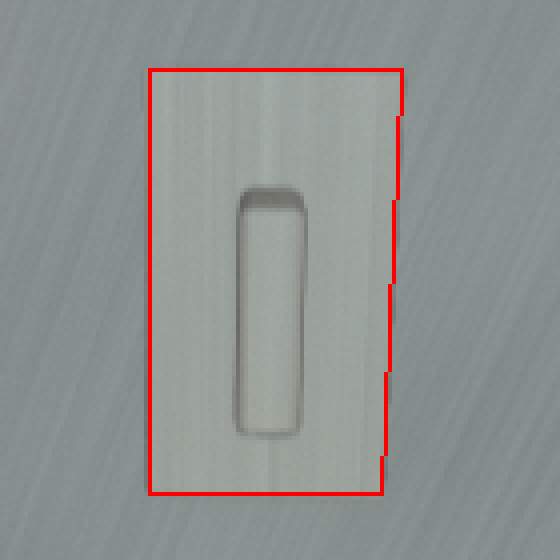

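The fit puts the lid at (0.5233, 0.2260), yaw 20.4°, with its plate top at about 44–46 mm (text: 47). I'll descend to TCP z 0.062 so the fingertips stay about 4 mm above the plate.

Call:
send_rows(series=[{"delta_pos": [-0.05, 0.08, 4], "turn": 1.2, "jaw": 0}, {"delta_pos": [-0.05, 0.08, 8], "turn": 1.2, "jaw": 0}, {"delta_pos": [-0.05, 0.08, 10.5], "turn": 1.2, "jaw": 0}, {"delta_pos": [-0.05, 0.08, 12], "turn": 1.2, "jaw": 0}, {"delta_pos": [-0.05, 0.08, 13], "turn": 1.2, "jaw": 0}, {"delta_pos": [-0.05, 0.08, 13.5], "turn": 1.2, "jaw": 0}, {"delta_pos": [-0.05, 0.08, 13.7], "turn": 1.2, "jaw": 0}, {"delta_pos": [-0.05, 0.08, 13.7], "turn": 1.2, "jaw": 0}])

```text
clock: 2.92
tool_pos: [0.5226, 0.2286, 0.0633]
eef_rot: [0.984, 0.18, 0.001, -0.0]
contact_force: [0.0, 0.1, 0.3]
opening: 0.999
```

Run:
```python
from h import *
goto([.5233,.2260,.062],20.4)
im=vision.snapshot("scene");cv2.imwrite("pics/s2.png",cv2.resize(im[150:280,290:440],None,fx=4,fy=4,interpolation=cv2.INTER_CUBIC))
im=vision.snapshot("wrist");cv2.imwrite("pics/w2.png",im)
```

```text
t 2.92 tcp [0.5226 0.2286 0.0633] yaw 20.69 zaxis [ 9.e-04  9.e-04 -1.e+00] delta cm [-0.03  0.26  0.13] turn 0.29 F [0.  0.1 0.3] open 0.999 q7 -0.13
```

View pics/s2.png

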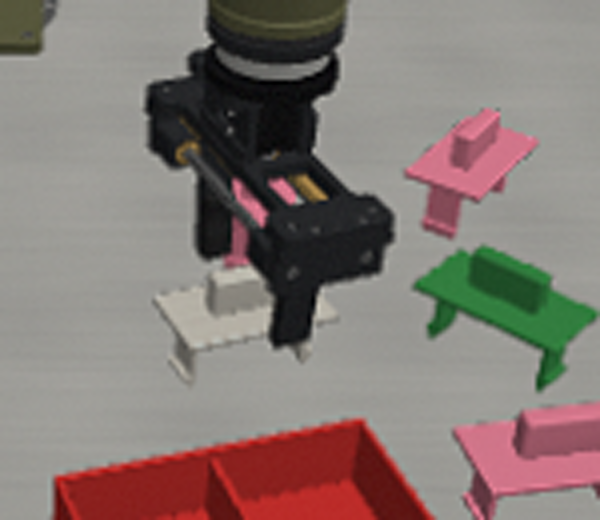

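View pics/w2.png

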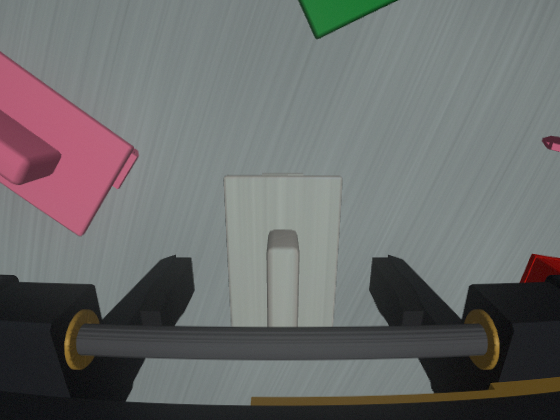

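Run:
```python
from h import *
goto([.5233,.2260,.062],20.4)
p=vision.camera_params("wrist")
from lines import refine
im=cv2.imread("pics/w2.png")
c=refine(im,[[225,177],[340,177],[334,325],[232,325]])
# upper corners only (lid +y edge), at z .047
a,b=[ray(p,c[i],.047) for i in (0,1)]
print(c.round(1).tolist(),a,b,(a+b)/2,np.degrees(np.arctan2((b-a)[1],(b-a)[0])),np.linalg.norm(b-a))
y=np.radians(20.4);print("exp",np.array([.5233,.2260])+.05*np.array([-np.sin(y),np.cos(y)]))
```

```text
t 3.02 tcp [0.5231 0.2282 0.0638] yaw 20.65 zaxis [ 0.0018  0.0011 -1.    ] delta cm [-0.06  0.21  0.18] turn 0.25 F [ 0.2 -0.6  0.7] open 0.997 q7 -0.13
[[224.2, 176.8], [341.0, 176.8], [332.4, 326.2], [232.1, 326.2]] [0.480556   0.26292521 0.047     ] [0.5314326  0.28204497 0.047     ] [0.5059943  0.27248509 0.047     ] 20.59654813252911 0.05435066061675117
exp [0.5058714 0.2728641]
```

Call:
send_rows(series=[{"delta_pos": [-0.05, 0.2, 0.1], "turn": 0.2, "jaw": 0}, {"delta_pos": [-0.05, 0.2, 0.1], "turn": 0.2, "jaw": 0.5}, {"delta_pos": [-0.05, 0.2, 0.1], "turn": 0.2, "jaw": 0.75}, {"delta_pos": [-0.05, 0.2, 0.1], "turn": 0.2, "jaw": 1}, {"delta_pos": [-0.05, 0.2, 0.1], "turn": 0.2, "jaw": 1}, {"delta_pos": [-0.05, 0.2, 0.1], "turn": 0.2, "jaw": 1}, {"delta_pos": [-0.05, 0.2, 0.1], "turn": 0.2, "jaw": 1}, {"delta_pos": [-0.05, 0.2, 0.1], "turn": 0.2, "jaw": 1}], force=50)

```text
clock: 3.68
tool_pos: [0.5227, 0.2256, 0.0617]
eef_rot: [0.984, 0.177, -0.0, -0.0]
contact_force: [0.3, -0.1, -0.5]
opening: 0.495
```

Run:
```python
from h import *
goto([.5233,.2260,.062],20.4)
```

```text
t 3.68 tcp [0.5227 0.2256 0.0617] yaw 20.43 zaxis [-1.e-04  1.e-04 -1.e+00] delta cm [ 0.07 -0.02 -0.03] turn 0.03 F [ 0.3 -0.1 -0.5] open 0.495 q7 -0.13
```

Position is good and the fingers are still closing, so I'll wait for them to close.

Call:
send_rows(series=[{"delta_pos": [0, 0, 0], "turn": 0, "jaw": 1}, {"delta_pos": [0, 0, 0], "turn": 0, "jaw": 1}, {"delta_pos": [0, 0, 0], "turn": 0, "jaw": 1}, {"delta_pos": [0, 0, 0], "turn": 0, "jaw": 1}, {"delta_pos": [0, 0, 0], "turn": 0, "jaw": 1}, {"delta_pos": [0, 0, 0], "turn": 0, "jaw": 1}, {"delta_pos": [0, 0, 0], "turn": 0, "jaw": 1}, {"delta_pos": [0, 0, 0], "turn": 0, "jaw": 1}], force=50)

```text
clock: 4.35
tool_pos: [0.5227, 0.2255, 0.0616]
eef_rot: [0.984, 0.177, -0.0, -0.0]
contact_force: [0.0, 0.5, -0.4]
opening: 0.157
```

Run:
```python
from h import *
goto([.5233,.2260,.062],20.4)
```

```text
t 4.35 tcp [0.5227 0.2255 0.0616] yaw 20.43 zaxis [-2.e-04  0.e+00 -1.e+00] delta cm [ 0.07 -0.02 -0.04] turn 0.03 F [ 0.   0.5 -0.4] open 0.157 q7 -0.13
```

Call:
send_rows(series=[{"delta_pos": [0, 0, 0], "turn": 0, "jaw": 1}, {"delta_pos": [0, 0, 0], "turn": 0, "jaw": 1}, {"delta_pos": [0, 0, -0.5], "turn": 0, "jaw": 1}, {"delta_pos": [0, 0, -2], "turn": 0, "jaw": 1}, {"delta_pos": [0, 0, -5], "turn": 0, "jaw": 1}, {"delta_pos": [0, 0, -8], "turn": 0, "jaw": 1}, {"delta_pos": [0, 0, -11], "turn": 0, "jaw": 1}, {"delta_pos": [0, 0, -12], "turn": 0, "jaw": 1}], force=50)

```text
clock: 5.02
tool_pos: [0.5247, 0.2263, 0.186]
eef_rot: [0.984, 0.177, 0.003, -0.001]
contact_force: [0.7, -0.1, -1.7]
opening: 0.155
```

Run:
```python
from h import *
goto([.507,-.189,.18],2.5)
im=vision.snapshot("scene");cv2.imwrite("pics/s3.png",cv2.resize(im[130:280,290:440],None,fx=4,fy=4,interpolation=cv2.INTER_CUBIC))
```

```text
t 5.02 tcp [0.5247 0.2263 0.186 ] yaw 20.41 zaxis [ 0.006  0.003 -1.   ] delta cm [-16.14  38.31   0.46] turn 17.91 F [ 0.7 -0.1 -1.7] open 0.155 q7 -0.13
```

View pics/s3.png

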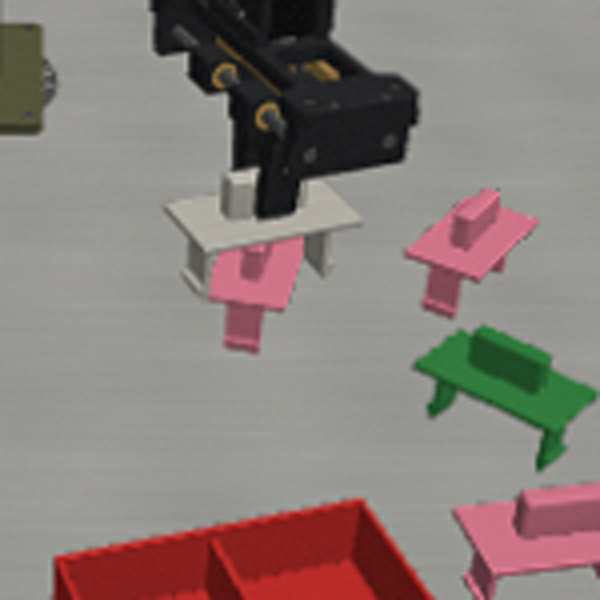

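The lid is held and lifted level. Next I'll move past the mould on its -y side so the wrist camera sees the mould beyond the held lid.

Call:
send_rows(series=[{"delta_pos": [-0.5, 1.2, -0.5], "turn": 2, "jaw": 1}, {"delta_pos": [-1.6, 3.7, -1.2], "turn": 4, "jaw": 1}, {"delta_pos": [-3, 7.1, -2], "turn": 6, "jaw": 1}, {"delta_pos": [-4.4, 10.5, -2.8], "turn": 9, "jaw": 1}, {"delta_pos": [-5.8, 13.9, -3.4], "turn": 12, "jaw": 1}, {"delta_pos": [-7.2, 17.2, -3.4], "turn": 14, "jaw": 1}, {"delta_pos": [-8.6, 20.5, -3.4], "turn": 16, "jaw": 1}, {"delta_pos": [-10, 23.8, -3.4], "turn": 17.9, "jaw": 1}])

```text
clock: 5.73
tool_pos: [0.51, -0.0351, 0.2142]
eef_rot: [1.0, 0.02, -0.002, 0.0]
contact_force: [-0.1, 0.1, -0.7]
opening: 0.154
```

Run:
```python
from h import *
goto([.50,-.31,.22],2.5)
```

```text
t 5.73 tcp [ 0.51   -0.0351  0.2142] yaw 2.3 zaxis [-3.9e-03 -5.0e-04 -1.0e+00] delta cm [-2.11 27.43 -0.56] turn -0.2 F [-0.1  0.1 -0.7] open 0.154 q7 0.06
```

Call:
send_rows(series=[{"delta_pos": [-0.3, 4, 0], "turn": 0, "jaw": 1}, {"delta_pos": [-0.6, 8, 0], "turn": 0, "jaw": 1}, {"delta_pos": [-1, 12, 0], "turn": 0, "jaw": 1}, {"delta_pos": [-1.2, 16, 0], "turn": 0, "jaw": 1}, {"delta_pos": [-1.2, 20, 0], "turn": 0, "jaw": 1}, {"delta_pos": [-1.2, 23.5, 0], "turn": 0, "jaw": 1}, {"delta_pos": [-1.2, 25.5, 0], "turn": 0, "jaw": 1}, {"delta_pos": [-1.2, 26, 0], "turn": 0, "jaw": 1}])

```text
clock: 6.4
tool_pos: [0.5084, -0.2987, 0.2137]
eef_rot: [1.0, 0.017, -0.002, 0.001]
contact_force: [-0.2, -0.8, -1.0]
opening: 0.151
```

Call:
send_rows(series=[{"delta_pos": [0, 0, 0], "turn": 0, "jaw": 1}, {"delta_pos": [0, 0, 0], "turn": 0, "jaw": 1}, {"delta_pos": [0, 0, 0], "turn": 0, "jaw": 1}])

```text
clock: 6.65
tool_pos: [0.5114, -0.29, 0.2149]
eef_rot: [1.0, 0.023, -0.001, -0.001]
contact_force: [-0.8, -0.2, -1.3]
opening: 0.153
```

Run:
```python
from h import *
import pickle
goto([.50,-.31,.22],2.5)
p=vision.camera_params("wrist");im=vision.snapshot("wrist");cv2.imwrite("pics/w4.png",im)
pickle.dump((p,im),open("w4.pkl","wb"))
```

```text
t 6.65 tcp [ 0.5114 -0.29    0.2149] yaw 2.67 zaxis [-0.0016  0.0026 -1.    ] delta cm [-1.23  1.94 -0.52] turn 0.17 F [-0.8 -0.2 -1.3] open 0.153 q7 0.48
```

View pics/w4.png

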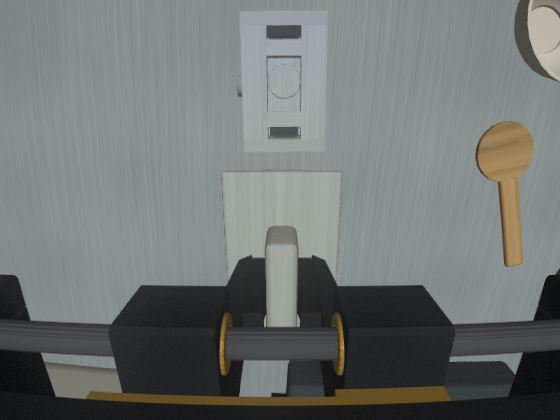

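The mould is clear at corners (240,11), (328,13), (326,152) and (243,152). Slots are at (284,31) and (284,132), the ejector at (284,82), and the held lid's far edge at row 172.

Run:
```python
from fit import *
from lines import refine
import pickle
p,im=pickle.load(open("w4.pkl","rb"))
c=refine(im,[[240,11],[328,13],[326,152],[243,152]],5);print(c.round(1).tolist())
s1=refine(im,[[267,26],[301,26],[301,38],[267,38]],3);s2=refine(im,[[270,126],[299,126],[299,138],[270,138]],3)
l=refine(im,[[223,172],[341,172],[338,270],[227,270]],4);print(s1.round(1).tolist(),s2.round(1).tolist(),l.round(1).tolist())
v=im.copy()
for q in (c,s1,s2,l): cv2.polylines(v,[np.round(q*16).astype(np.int32)],True,(0,0,255),1,shift=4)
cv2.imwrite("pics/w4z.png",cv2.resize(v[0:285,210:360],None,fx=2.1,fy=2.1,interpolation=cv2.INTER_CUBIC))
sg_w=np.array([[-1,1],[1,1],[1,-1],[-1,-1]]);h=np.array([.035,.056])
x=fit([(p,sg_w,c)],h,[.507,-.189,.06,.05],"wrist corners")
o=pickle.load(open("o.pkl","rb"))
mt=refine(o["top","im"],[[356.8,211.5],[401.9,210.8],[403.5,237.5],[358,239.6]],3);ms=refine(o["scene","im"],[[165.3,208.8],[208.1,208.4],[209.2,224.7],[158.8,225.2]],3)
fit([(p,sg_w,c),(T,sg_top,mt)],h,x,"w+top")
fit([(p,sg_w,c),(T,sg_top,mt),(S,sg_sc,ms)],h,x,"w+top+scene")
for z in (.058,.06,.062):
  a=np.mean([ray(p,q,z) for q in c],0)
  # direction
  e=[ray(p,q,z) for q in c]; d1=(e[0]+e[1])/2-(e[2]+e[3])/2
  print(z,"ctr",a.round(4),"yaw",np.degrees(np.arctan2(-d1[0],d1[1])).round(2),"len",np.linalg.norm(d1).round(4),"wid",np.linalg.norm((e[1]+e[2]-e[0]-e[3])/2).round(4),
   "slots",ray(p,s1.mean(0),z).round(4),ray(p,s2.mean(0),z).round(4))
st=r.get_state();tz=st["tool_pos"][2]
for z in (tz-.015,):
  e=[ray(p,q,z) for q in l[:2]]; print("lid edge mid",np.mean(e,0).round(4),"wid",np.linalg.norm(e[1]-e[0]).round(4),"yaw",np.degrees(np.arctan2((e[1]-e[0])[1],(e[1]-e[0])[0])))
```

```text
[[239.0, 10.6], [327.4, 9.8], [324.4, 151.2], [243.5, 151.2]]
[[266.0, 25.1], [300.8, 24.7], [300.8, 38.1], [266.0, 38.2]] [[269.8, 126.2], [296.3, 126.2], [300.9, 138.0], [269.8, 138.0]] [[221.9, 171.8], [340.7, 171.8], [336.1, 269.0], [227.3, 271.0]]
wrist corners [ 0.5075 -0.1925  0.0601  0.0522] yaw deg 2.99 res [-0.0, -0.1, 0.1, 0.1, -0.2, -0.2, 0.1, 0.3]
w+top [ 0.5075 -0.1924  0.0599  0.0523] yaw deg 3.0 res [0.1, -0.1, 0.1, 0.0, -0.2, -0.4, 0.2, 0.1, 0.3, 0.1, 0.1, 0.0, 0.0, 0.4, 0.5, 0.2]
w+top+scene [ 0.5074 -0.1919  0.0594  0.0549] yaw deg 3.15 res [-0.2, -0.5, -0.2, -0.6, -0.2, -1.1, 0.3, -0.4, 0.0, 0.2, -0.2, 0.1, -0.2, 0.4, 0.3, 0.4, -2.3, -0.2, 0.6, 0.6, -6.6, 0.1, 0.3, 0.7]
0.058 ctr [ 0.5075 -0.1924  0.058 ] yaw 3.03 len 0.1128 wid 0.0706 slots [ 0.5054 -0.1523  0.058 ] [ 0.5099 -0.2324  0.058 ]
0.06 ctr [ 0.5075 -0.1925  0.06  ] yaw 3.03 len 0.112 wid 0.0701 slots [ 0.5054 -0.1527  0.06  ] [ 0.5099 -0.2322  0.06  ]
0.062 ctr [ 0.5075 -0.1926  0.062 ] yaw 3.03 len 0.1113 wid 0.0696 slots [ 0.5055 -0.1532  0.062 ] [ 0.5099 -0.2321  0.062 ]
lid edge mid [ 0.5081 -0.2402  0.2002] wid 0.0543 yaw 2.650793203496396
```

View pics/w4z.png

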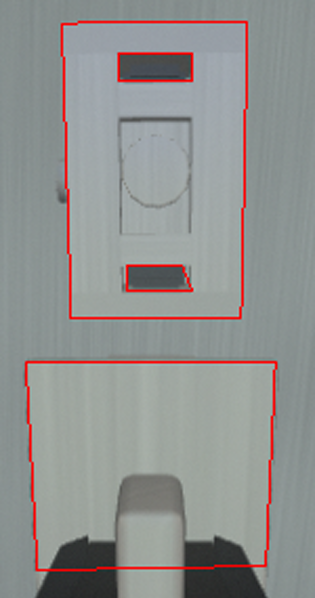

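Mould: (0.5075, -0.1924), yaw 3.0°, top at 60 mm. The held lid is centred in the jaws to within about 1 mm. I'll move across at height first, then go down to hover.

Call:
send_rows(series=[{"delta_pos": [0.1, -2, 0], "turn": -0.3, "jaw": 1}, {"delta_pos": [0.1, -5, 0], "turn": -0.3, "jaw": 1}, {"delta_pos": [0.1, -8, 0], "turn": -0.3, "jaw": 1}, {"delta_pos": [0.1, -9.5, 0], "turn": -0.3, "jaw": 1}, {"delta_pos": [0.1, -9.8, 2], "turn": -0.3, "jaw": 1}, {"delta_pos": [0.1, -9.8, 4], "turn": -0.3, "jaw": 1}, {"delta_pos": [0.1, -9.8, 6], "turn": -0.3, "jaw": 1}, {"delta_pos": [0.1, -9.8, 7], "turn": -0.3, "jaw": 1}])

```text
clock: 7.37
tool_pos: [0.5074, -0.1924, 0.144]
eef_rot: [1.0, 0.026, -0.001, -0.001]
contact_force: [-0.7, -0.3, -0.6]
opening: 0.157
```

Call:
send_rows(series=[{"delta_pos": [0, 0, 0.4], "turn": 0, "jaw": 1}, {"delta_pos": [0, 0, 0.8], "turn": 0, "jaw": 1}, {"delta_pos": [0, 0, 0.8], "turn": 0, "jaw": 1}, {"delta_pos": [0, 0, 0.8], "turn": 0, "jaw": 1}])

```text
clock: 7.7
tool_pos: [0.5087, -0.1948, 0.1383]
eef_rot: [1.0, 0.025, 0.001, 0.0]
contact_force: [-0.3, -0.3, -0.9]
opening: 0.156
```

Run:
```python
from h import *
import pickle
goto([.508,-.1924,.135],3.0)
pics={}
for c in ("wrist","top","scene"):
    p=vision.camera_params(c);im=vision.snapshot(c);pics[c]=(p,im)
goto([.508,-.1924,.135],3.0)
pickle.dump(pics,open("w5.pkl","wb"))
cv2.imwrite("pics/w5.png",pics["wrist"][1])
a=pics["top"][1][185:265,325:435];b=pics["scene"][1][150:250,130:240]
cv2.imwrite("pics/ts5.png",np.vstack([cv2.resize(a,(440,320),interpolation=cv2.INTER_CUBIC)[:280],cv2.resize(b,(440,400),interpolation=cv2.INTER_CUBIC)[80:]]))
```

```text
t 7.7 tcp [ 0.5087 -0.1948  0.1383] yaw 2.83 zaxis [ 1.1e-03 -2.0e-04 -1.0e+00] delta cm [-0.06 -0.24  0.33] turn -0.17 F [-0.3 -0.3 -0.9] open 0.156 q7 0.33
t 7.85 tcp [ 0.5087 -0.1949  0.1384] yaw 2.82 zaxis [ 1.4e-03 -4.0e-04 -1.0e+00] delta cm [-0.06 -0.26  0.34] turn -0.18 F [-0.3 -0.1 -1.7] open 0.149 q7 0.33
```

View pics/w5.png

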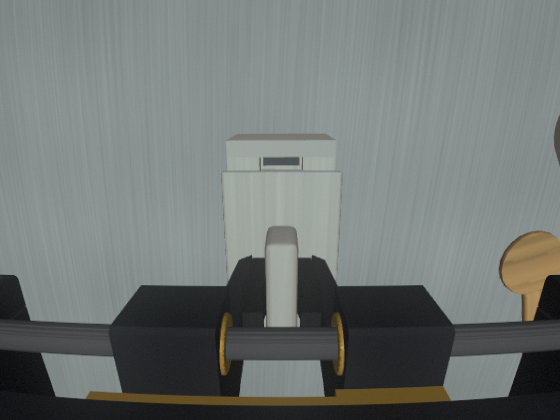

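View pics/ts5.png

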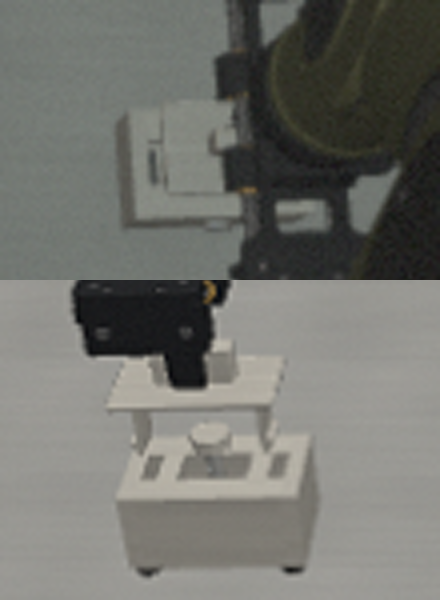

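Run:
```python
from fit import *
from lines import refine
import pickle
P=pickle.load(open("w5.pkl","rb"));p,im=P["wrist"]
l=refine(im,[[222,171],[341,171],[337,250],[226,250]],4)
m=refine(im,[[228,139],[335,139],[335,169],[228,169]],3)
s=refine(im,[[263,157],[299,157],[299,165],[263,165]],2)
print(l.round(1).tolist(),m.round(1).tolist(),s.round(1).tolist())
cv2.imwrite("pics/w5z.png",cv2.resize(im[125:195,210:355],None,fx=5,fy=5,interpolation=cv2.INTER_CUBIC))
tz=.1384
e=[ray(p,q,tz-.015) for q in l[:2]];print("lid edge",np.mean(e,0),"yaw",np.degrees(np.arctan2((e[1]-e[0])[1],(e[1]-e[0])[0])))
e=[ray(p,q,.06) for q in m[:2]];print("mould +y edge mid",np.mean(e,0),np.linalg.norm(e[1]-e[0]),"yaw",np.degrees(np.arctan2((e[1]-e[0])[1],(e[1]-e[0])[0])))
print("slot outer edge mid",np.mean([ray(p,q,.06) for q in s[:2]],0))
y=np.radians(3);u=np.array([-np.sin(y),np.cos(y)]);c=np.array([.5075,-.1924]);print("expected mould edge",c+.056*u,"slot outer edge",c+.0452*u)
```

```text
[[222.0, 171.4], [340.5, 172.0], [336.8, 249.0], [226.0, 250.9]] [[225.8, 139.9], [335.8, 139.5], [334.7, 169.2], [227.2, 169.3]] [[262.8, 157.1], [299.0, 156.7], [299.0, 165.0], [262.8, 164.9]]
lid edge [ 0.50532313 -0.14495899  0.1234    ] yaw 2.509895465811937
mould +y edge mid [ 0.50462161 -0.13655405  0.06      ] 0.06970773796159173 yaw 3.010732956565376
slot outer edge mid [ 0.50522181 -0.14752977  0.06      ]
expected mould edge [ 0.50456919 -0.13647675] slot outer edge [ 0.50513441 -0.14726195]
```

View pics/w5z.png

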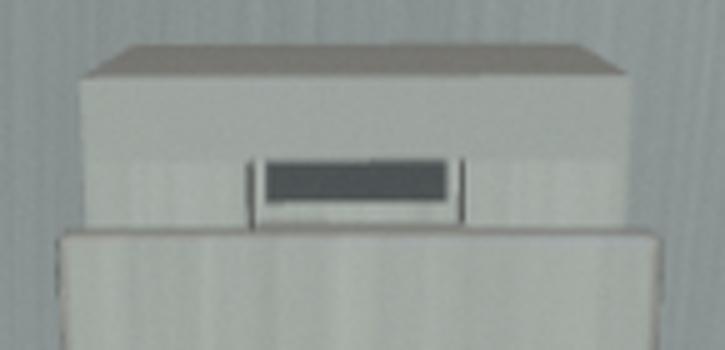

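Call:
send_rows(series=[{"delta_pos": [-0.05, -0.25, 0.2], "turn": -0.2, "jaw": 1}, {"delta_pos": [-0.05, -0.25, 0.5], "turn": -0.2, "jaw": 1}, {"delta_pos": [-0.05, -0.25, 0.8], "turn": -0.2, "jaw": 1}, {"delta_pos": [-0.05, -0.25, 0.8], "turn": -0.2, "jaw": 1}, {"delta_pos": [-0.05, -0.25, 0.8], "turn": -0.2, "jaw": 1}])

```text
clock: 8.27
tool_pos: [0.5075, -0.1922, 0.1294]
eef_rot: [1.0, 0.026, -0.0, -0.0]
contact_force: [-0.0, 0.6, -1.1]
opening: 0.153
```

Run:
```python
from h import *
goto([.508,-.1924,.130],3.0)
```

```text
t 8.27 tcp [ 0.5075 -0.1922  0.1294] yaw 3.03 zaxis [-6.e-04  2.e-04 -1.e+00] delta cm [ 0.05  0.02 -0.06] turn 0.03 F [-0.   0.6 -1.1] open 0.153 q7 0.33
```

Call:
send_rows(series=[{"delta_pos": [0.03, 0, 0.3], "turn": 0, "jaw": 1}, {"delta_pos": [0.03, 0, 0.6], "turn": 0, "jaw": 1}, {"delta_pos": [0.03, 0, 0.9], "turn": 0, "jaw": 1}, {"delta_pos": [0.03, 0, 1.2], "turn": 0, "jaw": 1}, {"delta_pos": [0.03, 0, 1.4], "turn": 0, "jaw": 1}, {"delta_pos": [0.03, 0, 1.4], "turn": 0, "jaw": 1}])

```text
clock: 8.77
tool_pos: [0.5077, -0.1921, 0.1151]
eef_rot: [1.0, 0.026, -0.0, -0.0]
contact_force: [0.4, 0.0, -1.6]
opening: 0.153
```

Run:
```python
from h import *
goto([.508,-.1924,.115],3.0)
im=vision.snapshot("scene");b=im[160:250,130:240]
cv2.imwrite("pics/s6.png",cv2.resize(b,None,fx=6,fy=6,interpolation=cv2.INTER_CUBIC))
im=vision.snapshot("wrist");cv2.imwrite("pics/w6.png",im)
goto([.508,-.1924,.115],3.0);print(r.get_state()["moment"])
```

```text
t 8.77 tcp [ 0.5077 -0.1921  0.1151] yaw 3.03 zaxis [-9.e-04  4.e-04 -1.e+00] delta cm [0.03 0.03 0.01] turn 0.03 F [ 0.4  0.  -1.6] open 0.153 q7 0.33
t 8.87 tcp [ 0.5079 -0.1922  0.1156] yaw 3.03 zaxis [-2.e-04  1.e-04 -1.e+00] delta cm [0.01 0.02 0.06] turn 0.03 F [ 0.6  0.3 -0.7] open 0.154 q7 0.33
[-0.06299385  0.05649835 -0.05821897]
```

View pics/s6.png

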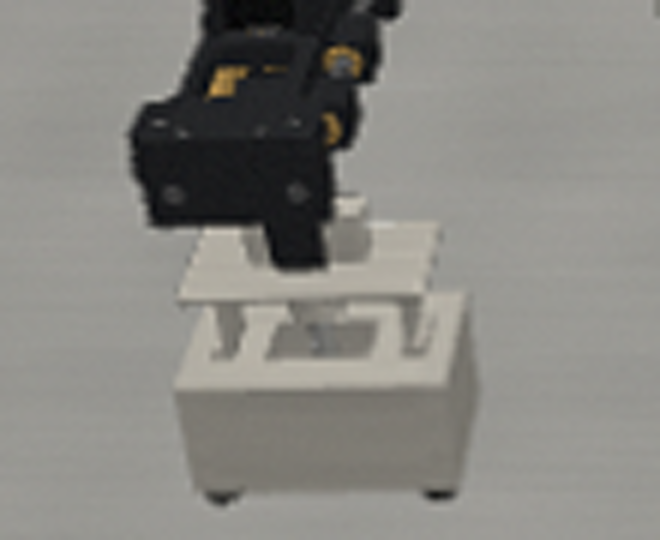

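View pics/w6.png

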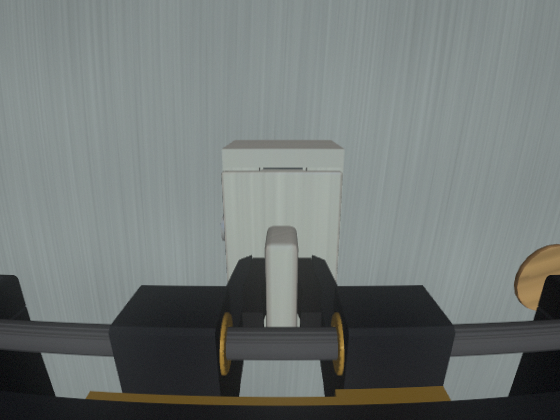

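Both prongs are in their slots at scene (228,335) and (412,335), with no side force and about 1.2 N of lid weight. Now I'll press in small felt steps.

Call:
send_rows(series=[{"delta_pos": [0, 0, 0.1], "turn": 0, "jaw": 1}, {"delta_pos": [0, 0, 0.2], "turn": 0, "jaw": 1}, {"delta_pos": [0, 0, 0.3], "turn": 0, "jaw": 1}, {"delta_pos": [0, 0, 0.4], "turn": 0, "jaw": 1}, {"delta_pos": [0, 0, 0.5], "turn": 0, "jaw": 1}, {"delta_pos": [0, 0, 0.6], "turn": 0, "jaw": 1}, {"delta_pos": [0, 0, 0.6], "turn": 0, "jaw": 1}], force=60)

```text
clock: 9.45
tool_pos: [0.5079, -0.1922, 0.1095]
eef_rot: [1.0, 0.026, -0.0, -0.0]
contact_force: [-0.6, 0.4, -0.7]
opening: 0.153
```

Call:
send_rows(series=[{"delta_pos": [0, 0, 0.1], "turn": 0, "jaw": 1}, {"delta_pos": [0, 0, 0.2], "turn": 0, "jaw": 1}, {"delta_pos": [0, 0, 0.2], "turn": 0, "jaw": 1}, {"delta_pos": [0, 0, 0.2], "turn": 0, "jaw": 1}])

```text
clock: 9.78
tool_pos: [0.5079, -0.1922, 0.1076]
eef_rot: [1.0, 0.026, -0.0, -0.0]
contact_force: [0.0, 0.1, -0.8]
opening: 0.156
```

Call:
send_rows(series=[{"delta_pos": [0, 0, 0.1], "turn": 0, "jaw": 1}, {"delta_pos": [0, 0, 0.2], "turn": 0, "jaw": 1}, {"delta_pos": [0, 0, 0.2], "turn": 0, "jaw": 1}, {"delta_pos": [0, 0, 0.2], "turn": 0, "jaw": 1}])

```text
clock: 10.12
tool_pos: [0.508, -0.1922, 0.1057]
eef_rot: [1.0, 0.026, 0.0, -0.0]
contact_force: [0.2, 0.5, -1.1]
opening: 0.151
```

Call:
send_rows(series=[{"delta_pos": [0, 0, 0.05], "turn": 0, "jaw": 1}, {"delta_pos": [0, 0, 0.1], "turn": 0, "jaw": 1}, {"delta_pos": [0, 0, 0.1], "turn": 0, "jaw": 1}])

```text
clock: 10.37
tool_pos: [0.508, -0.1922, 0.1049]
eef_rot: [1.0, 0.026, 0.0, 0.0]
contact_force: [-0.1, 0.1, 4.3]
opening: 0.15
```

Call:
send_rows(series=[{"delta_pos": [0, 0, 0.05], "turn": 0, "jaw": 1}, {"delta_pos": [0, 0, 0.1], "turn": 0, "jaw": 1}, {"delta_pos": [0, 0, 0.1], "turn": 0, "jaw": 1}])

```text
clock: 10.62
tool_pos: [0.508, -0.1922, 0.1037]
eef_rot: [1.0, 0.026, 0.0, -0.0]
contact_force: [-1.4, 0.4, 3.4]
opening: 0.155
```

Call:
send_rows(series=[{"delta_pos": [0, 0, 0.05], "turn": 0, "jaw": 1}, {"delta_pos": [0, 0, 0.1], "turn": 0, "jaw": 1}, {"delta_pos": [0, 0, 0.1], "turn": 0, "jaw": 1}])

```text
clock: 10.87
tool_pos: [0.508, -0.1922, 0.1026]
eef_rot: [1.0, 0.026, 0.0, -0.0]
contact_force: [0.3, -0.1, 3.8]
opening: 0.155
```

Call:
send_rows(series=[{"delta_pos": [0, 0, 0.05], "turn": 0, "jaw": 1}, {"delta_pos": [0, 0, 0.1], "turn": 0, "jaw": 1}, {"delta_pos": [0, 0, 0.1], "turn": 0, "jaw": 1}])

```text
clock: 11.12
tool_pos: [0.508, -0.1922, 0.1016]
eef_rot: [1.0, 0.026, 0.0, -0.0]
contact_force: [-0.6, 1.2, 3.3]
opening: 0.152
```

Call:
send_rows(series=[{"delta_pos": [0, 0, 0.05], "turn": 0, "jaw": 1}, {"delta_pos": [0, 0, 0.1], "turn": 0, "jaw": 1}, {"delta_pos": [0, 0, 0.1], "turn": 0, "jaw": 1}])

```text
clock: 11.37
tool_pos: [0.508, -0.1922, 0.1006]
eef_rot: [1.0, 0.026, 0.0, -0.0]
contact_force: [-0.2, -0.1, 3.8]
opening: 0.155
```

Call:
send_rows(series=[{"delta_pos": [0, 0, 0.05], "turn": 0, "jaw": 1}, {"delta_pos": [0, 0, 0.1], "turn": 0, "jaw": 1}, {"delta_pos": [0, 0, 0.1], "turn": 0, "jaw": 1}])

```text
clock: 11.62
tool_pos: [0.508, -0.1922, 0.0997]
eef_rot: [1.0, 0.026, 0.0, -0.0]
contact_force: [-0.7, 0.4, 5.5]
opening: 0.155
```

Call:
send_rows(series=[{"delta_pos": [0, 0, 0.05], "turn": 0, "jaw": 1}, {"delta_pos": [0, 0, 0.1], "turn": 0, "jaw": 1}, {"delta_pos": [0, 0, 0.1], "turn": 0, "jaw": 1}])

```text
clock: 11.87
tool_pos: [0.508, -0.1922, 0.0989]
eef_rot: [1.0, 0.026, 0.0, -0.0]
contact_force: [-1.2, 1.1, 6.0]
opening: 0.155
```

Call:
send_rows(series=[{"delta_pos": [0, 0, 0.05], "turn": 0, "jaw": 1}, {"delta_pos": [0, 0, 0.1], "turn": 0, "jaw": 1}, {"delta_pos": [0, 0, 0.1], "turn": 0, "jaw": 1}])

```text
clock: 12.12
tool_pos: [0.508, -0.1923, 0.0979]
eef_rot: [1.0, 0.026, 0.0, 0.0]
contact_force: [-1.0, -0.3, 6.0]
opening: 0.153
```

Call:
send_rows(series=[{"delta_pos": [0, 0, 0.05], "turn": 0, "jaw": 1}, {"delta_pos": [0, 0, 0.1], "turn": 0, "jaw": 1}, {"delta_pos": [0, 0, 0.1], "turn": 0, "jaw": 1}])

```text
clock: 12.37
tool_pos: [0.508, -0.1923, 0.097]
eef_rot: [1.0, 0.026, 0.0, 0.0]
contact_force: [-1.6, 1.2, 7.4]
opening: 0.152
```

Call:
send_rows(series=[{"delta_pos": [0, 0, 0.05], "turn": 0, "jaw": 1}, {"delta_pos": [0, 0, 0.1], "turn": 0, "jaw": 1}, {"delta_pos": [0, 0, 0.1], "turn": 0, "jaw": 1}])

```text
clock: 12.62
tool_pos: [0.508, -0.1922, 0.096]
eef_rot: [1.0, 0.026, 0.0, 0.0]
contact_force: [-1.2, -0.7, 7.4]
opening: 0.149
```

Call:
send_rows(series=[{"delta_pos": [0, 0, 0.05], "turn": 0, "jaw": 1}, {"delta_pos": [0, 0, 0.1], "turn": 0, "jaw": 1}, {"delta_pos": [0, 0, 0.1], "turn": 0, "jaw": 1}])

```text
clock: 12.87
tool_pos: [0.508, -0.1922, 0.0951]
eef_rot: [1.0, 0.026, 0.0, 0.0]
contact_force: [-2.7, 1.1, 8.1]
opening: 0.157
```

Call:
send_rows(series=[{"delta_pos": [0, 0, 0.05], "turn": 0, "jaw": 1}, {"delta_pos": [0, 0, 0.1], "turn": 0, "jaw": 1}, {"delta_pos": [0, 0, 0.1], "turn": 0, "jaw": 1}])

```text
clock: 13.12
tool_pos: [0.508, -0.1922, 0.0939]
eef_rot: [1.0, 0.026, 0.0, 0.0]
contact_force: [-1.5, 0.9, 6.4]
opening: 0.154
```

The force rose from 3.8 to 8.1 N and is now easing, so the barbs are passing the pawls. From here I'll take single steps.

Call:
send_rows(series=[{"delta_pos": [0, 0, 0.05], "turn": 0, "jaw": 1}, {"delta_pos": [0, 0, 0.1], "turn": 0, "jaw": 1}, {"delta_pos": [0, 0, 0.1], "turn": 0, "jaw": 1}])

```text
clock: 13.37
tool_pos: [0.508, -0.1922, 0.0929]
eef_rot: [1.0, 0.026, 0.0, -0.0]
contact_force: [-1.3, 1.7, 5.7]
opening: 0.155
```

Call:
send_rows(series=[{"delta_pos": [0, 0, 0.05], "turn": 0, "jaw": 1}, {"delta_pos": [0, 0, 0.1], "turn": 0, "jaw": 1}, {"delta_pos": [0, 0, 0.1], "turn": 0, "jaw": 1}])

```text
clock: 13.62
tool_pos: [0.508, -0.1922, 0.0918]
eef_rot: [1.0, 0.026, 0.0, -0.0]
contact_force: [-2.2, 1.6, 6.6]
opening: 0.156
```

Call:
send_rows(series=[{"delta_pos": [0, 0, 0.05], "turn": 0, "jaw": 1}, {"delta_pos": [0, 0, 0.1], "turn": 0, "jaw": 1}, {"delta_pos": [0, 0, 0.1], "turn": 0, "jaw": 1}])

```text
clock: 13.87
tool_pos: [0.508, -0.1922, 0.0909]
eef_rot: [1.0, 0.026, 0.0, -0.0]
contact_force: [-0.3, -1.2, 6.3]
opening: 0.151
```

Call:
send_rows(series=[{"delta_pos": [0, 0, 0.05], "turn": 0, "jaw": 1}, {"delta_pos": [0, 0, 0.1], "turn": 0, "jaw": 1}, {"delta_pos": [0, 0, 0.1], "turn": 0, "jaw": 1}])

```text
clock: 14.12
tool_pos: [0.508, -0.1922, 0.0899]
eef_rot: [1.0, 0.026, 0.0, -0.0]
contact_force: [-0.5, 0.0, 6.7]
opening: 0.155
```

Call:
send_rows(series=[{"delta_pos": [0, 0, 0.05], "turn": 0, "jaw": 1}, {"delta_pos": [0, 0, 0.1], "turn": 0, "jaw": 1}, {"delta_pos": [0, 0, 0.1], "turn": 0, "jaw": 1}])

```text
clock: 14.37
tool_pos: [0.508, -0.1923, 0.0888]
eef_rot: [1.0, 0.026, 0.0, 0.0]
contact_force: [-1.3, 0.5, 5.9]
opening: 0.155
```

Call:
send_rows(series=[{"delta_pos": [0, 0, 0.05], "turn": 0, "jaw": 1}, {"delta_pos": [0, 0, 0.1], "turn": 0, "jaw": 1}, {"delta_pos": [0, 0, 0.1], "turn": 0, "jaw": 1}])

```text
clock: 14.62
tool_pos: [0.508, -0.1922, 0.0877]
eef_rot: [1.0, 0.026, 0.0, -0.0]
contact_force: [-1.1, 0.2, 6.3]
opening: 0.152
```

Call:
send_rows(series=[{"delta_pos": [0, 0, 0.05], "turn": 0, "jaw": 1}, {"delta_pos": [0, 0, 0.05], "turn": 0, "jaw": 1}, {"delta_pos": [0, 0, 0.05], "turn": 0, "jaw": 1}])

```text
clock: 14.87
tool_pos: [0.508, -0.1922, 0.0876]
eef_rot: [1.0, 0.026, 0.0, 0.0]
contact_force: [-1.2, 1.5, 8.0]
opening: 0.151
```

Call:
send_rows(series=[{"delta_pos": [0, 0, 0.05], "turn": 0, "jaw": 1}, {"delta_pos": [0, 0, 0.05], "turn": 0, "jaw": 1}, {"delta_pos": [0, 0, 0.05], "turn": 0, "jaw": 1}])

```text
clock: 15.12
tool_pos: [0.508, -0.1923, 0.0875]
eef_rot: [1.0, 0.026, 0.0, 0.0]
contact_force: [-1.5, 0.2, 11.9]
opening: 0.156
```

Call:
send_rows(series=[{"delta_pos": [0, 0, 0.05], "turn": 0, "jaw": 1}, {"delta_pos": [0, 0, 0.05], "turn": 0, "jaw": 1}, {"delta_pos": [0, 0, 0.05], "turn": 0, "jaw": 1}])

```text
clock: 15.37
tool_pos: [0.508, -0.1922, 0.0875]
eef_rot: [1.0, 0.026, 0.0, 0.0]
contact_force: [-3.2, 0.8, 16.5]
opening: 0.152
```

Run:
```python
from h import *
goto([.508,-.1924,.0875],3.0)
```

```text
t 15.37 tcp [ 0.508  -0.1922  0.0875] yaw 3.03 zaxis [ 7.e-04 -1.e-04 -1.e+00] delta cm [-0.    0.02 -0.  ] turn 0.03 F [-3.2  0.8 16.5] open 0.152 q7 0.33
```

16.5 N against a hard stop at TCP 0.0875. I'll stop pressing there, relax upward, and feel whether the catch holds.

Call:
send_rows(series=[{"delta_pos": [0, 0, -0.1], "turn": 0, "jaw": 1}, {"delta_pos": [0, 0, -0.2], "turn": 0, "jaw": 1}, {"delta_pos": [0, 0, -0.2], "turn": 0, "jaw": 1}])

```text
clock: 15.62
tool_pos: [0.508, -0.1922, 0.0885]
eef_rot: [1.0, 0.026, 0.0, 0.0]
contact_force: [-0.8, 0.9, 5.4]
opening: 0.152
```

Call:
send_rows(series=[{"delta_pos": [0, 0, -0.1], "turn": 0, "jaw": 1}, {"delta_pos": [0, 0, -0.15], "turn": 0, "jaw": 1}, {"delta_pos": [0, 0, -0.15], "turn": 0, "jaw": 1}])

```text
clock: 15.87
tool_pos: [0.508, -0.1922, 0.0892]
eef_rot: [1.0, 0.026, -0.0, -0.0]
contact_force: [0.5, -0.6, -1.9]
opening: 0.151
```

The catch holds: the upward push went from +5.4 to -1.9 N at about 9.6 mm above the mould top. I'll release now.

Call:
send_rows(series=[{"delta_pos": [0, 0, 0.05], "turn": 0, "jaw": 1}, {"delta_pos": [0, 0, 0.05], "turn": 0, "jaw": 0.5}, {"delta_pos": [0, 0, 0.05], "turn": 0, "jaw": 0.5}, {"delta_pos": [0, 0, 0.05], "turn": 0, "jaw": 0.5}, {"delta_pos": [0, 0, 0.05], "turn": 0, "jaw": 0.5}, {"delta_pos": [0, 0, 0.05], "turn": 0, "jaw": 0.5}, {"delta_pos": [0, 0, 0.05], "turn": 0, "jaw": 0.5}, {"delta_pos": [0, 0, 0.05], "turn": 0, "jaw": 0.5}])

```text
clock: 16.53
tool_pos: [0.508, -0.1922, 0.0892]
eef_rot: [1.0, 0.026, -0.0, -0.0]
contact_force: [-0.5, 0.4, -0.0]
opening: 0.5
```

Run:
```python
from h import *
goto([.508,-.1924,.25],3.0)
```

```text
t 16.53 tcp [ 0.508  -0.1922  0.0892] yaw 3.03 zaxis [-0.e+00  1.e-04 -1.e+00] delta cm [  0.     0.02 -16.08] turn 0.03 F [-0.5  0.4 -0. ] open 0.5 q7 0.33
```

Call:
send_rows(series=[{"delta_pos": [0, 0, -1], "turn": 0, "jaw": 0.5}, {"delta_pos": [0, 0, -3], "turn": 0, "jaw": 0.5}, {"delta_pos": [0, 0, -6], "turn": 0, "jaw": 0.5}, {"delta_pos": [0, 3, -9.5], "turn": 0, "jaw": 0.5}, {"delta_pos": [0, 6, -12], "turn": 0, "jaw": 0.5}, {"delta_pos": [0, 9, -13], "turn": 0, "jaw": 0.5}, {"delta_pos": [0, 11, -13], "turn": 0, "jaw": 0.5}, {"delta_pos": [0, 12, -13], "turn": 0, "jaw": 0.5}])

```text
clock: 17.2
tool_pos: [0.5139, -0.3164, 0.2212]
eef_rot: [1.0, 0.024, 0.001, 0.002]
contact_force: [-0.3, 0.7, -0.1]
opening: 0.5
```

Call:
send_rows(series=[{"delta_pos": [0, 0, 0], "turn": 0, "jaw": 0.5}, {"delta_pos": [0, 0, 0], "turn": 0, "jaw": 0.5}, {"delta_pos": [0, 0, 0], "turn": 0, "jaw": 0.5}])

```text
clock: 17.45
tool_pos: [0.5143, -0.3094, 0.2185]
eef_rot: [1.0, 0.028, -0.001, -0.001]
contact_force: [-0.4, 0.6, -0.7]
opening: 0.498
```

Run:
```python
from fit import *
from lines import refine
goto([.508,-.31,.22],3.0)
p=vision.camera_params("wrist");im=vision.snapshot("wrist");cv2.imwrite("pics/w7.png",im)
a=vision.snapshot("scene");b=vision.snapshot("top");cv2.imwrite("pics/s7.png",a);cv2.imwrite("pics/t7.png",b)
import pickle;pickle.dump((p,im,a,b),open("w7.pkl","wb"))
```

```text
t 17.45 tcp [ 0.5143 -0.3094  0.2185] yaw 3.18 zaxis [-0.0015  0.0027 -1.    ] delta cm [-0.63  0.02 -0.15] turn 0.18 F [-0.4  0.6 -0.7] open 0.498 q7 0.51
```

View pics/w7.png

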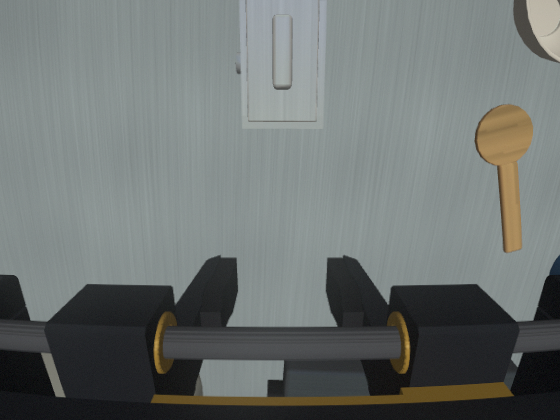

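View pics/s7.png

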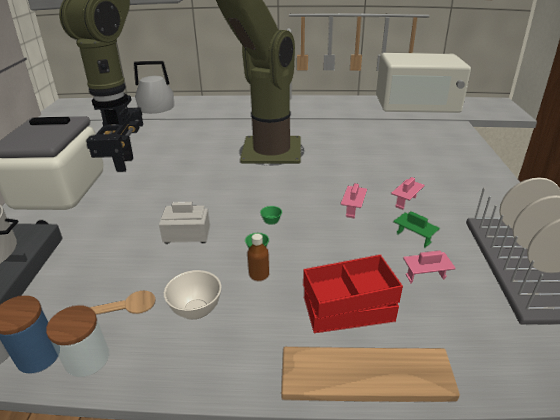

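View pics/t7.png

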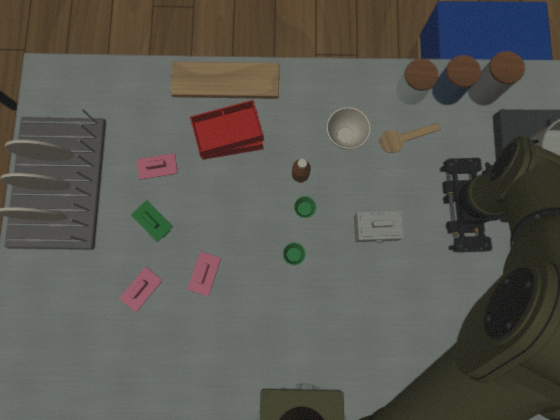

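The lid sits flat on the mould at scene (185,212), top (380,225) and wrist (283,60). Everything else matches the first pictures. One height check before handing in.

Run:
```python
from fit import *
from lines import refine
import pickle
p,im,a,b=pickle.load(open("w7.pkl","rb"))
l=refine(im,[[245,0],[320,0],[318,121],[247,121]],3);m=refine(im,[[238,0],[327,0],[324,128],[241,128]],3)
for z in (.070,.075,.080,.087):
    e=[ray(p,q,z) for q in l[2:]];print(z,"lid width",np.linalg.norm(e[0]-e[1]).round(4),"-y edge mid",np.mean(e,0).round(4))
e=[ray(p,q,.06) for q in m[2:]];print("mould width",np.linalg.norm(e[0]-e[1]).round(4))
yy=np.radians(3);print("expected lid edge",np.array([.5075,-.1924])-.05*np.array([-np.sin(yy),np.cos(yy)]))
o=pickle.load(open("o.pkl","rb"))
for c,n in (("scene",a),("top",b)):
    d=(cv2.absdiff(o[c,"im"],n).max(2)>40).astype(np.uint8)
    k=cv2.connectedComponentsWithStats(d)[2]; print(c,[x.tolist() for x in k[1:] if x[4]>25])
```

```text
0.07 lid width 0.0585 -y edge mid [ 0.5098 -0.2426  0.07  ]
0.075 lid width 0.0575 -y edge mid [ 0.5098 -0.2424  0.075 ]
0.08 lid width 0.0565 -y edge mid [ 0.5098 -0.2422  0.08  ]
0.087 lid width 0.055 -y edge mid [ 0.5098 -0.2419  0.087 ]
mould width 0.0702
expected lid edge [ 0.5101168  -0.24233148]
scene [[59, 0, 70, 97, 4101], [216, 0, 54, 53, 1462], [271, 0, 56, 46, 1422], [445, 0, 71, 106, 3087], [290, 48, 5, 35, 57], [86, 93, 57, 79, 2611], [178, 206, 9, 5, 33], [175, 213, 18, 6, 83], [360, 231, 6, 9, 30], [333, 232, 6, 11, 28]]
top [[542, 148, 18, 30, 303], [440, 158, 60, 94, 4048], [394, 220, 4, 10, 31], [359, 222, 201, 198, 18719], [0, 374, 33, 46, 1095]]
```

The width check alone is coarse, so I'll compare it with model outlines in the scene view for latched (9.6 mm) and sprung-up (22 mm).

Run:
```python
from fit import *
import pickle
p,im,a,b=pickle.load(open("w7.pkl","rb"))
yy=np.radians(3);R=np.array([[np.cos(yy),-np.sin(yy)],[np.sin(yy),np.cos(yy)]])
out=[]
for h in (.0096,.022):
    v=cv2.resize(a[190:250,145:225],None,fx=8,fy=8,interpolation=cv2.INTER_CUBIC)[:, :]
    def pl(hx,hy,z,col):
        X=[np.r_[R@[sx*hx,sy*hy]+[.5075,-.1924],z] for sx,sy in((1,1),(1,-1),(-1,-1),(-1,1))]
        q=(proj(S,X)-[145,190]+.5)*8-.5
        cv2.polylines(v,[np.round(q).astype(np.int32)],True,col,1)
    pl(.035,.056,.06,(0,255,0));pl(.028,.05,.06+h+.005,(0,0,255));pl(.007,.025,.06+h+.031,(255,0,0))
    out.append(v)
cv2.imwrite("pics/cmp.png",cv2.resize(np.vstack(out),None,fx=.62,fy=.62,interpolation=cv2.INTER_AREA))
```

```text
(no output)
```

View pics/cmp.png

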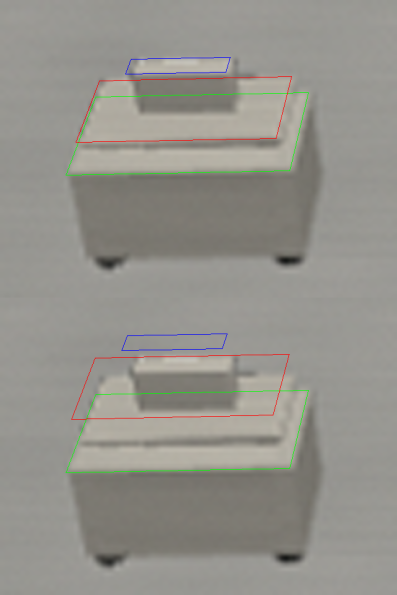

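The latched outline matches the picture and the 22 mm one does not. I'm handing in.

```bash
python3 -c "
from h import *
print(order.finish_job()); print(r.get_state()['clock'])"
```

```text
the job is handed in; nothing more can be done
None
the job is handed in; nothing more can be done
```

I handed the job in at about 17.6 s of the 42 s. The lid is latched in the mould and the gripper is clear of it.

**What I did:** I gripped the aluminium lid by its bar, set both prongs in the slots and pressed straight down in steps of 1 mm, then 0.5 mm. The force rose to 8.1 N at the pawls, eased to about 6 N, then climbed to 16.5 N at the solid stop, where I stopped. I relaxed upward, opened the jaws, and backed off up and to the side.

**Last checks:**
- **Catch:** when I relaxed upward, the push on the tool went from +5.4 N to -1.9 N, so the catch is holding against the spring. The lid's underside was about 9.6 mm above the mould top.
- **After release:** in the scene picture the lid fits the outline for 9.6 mm fairly closely, sitting if anything slightly lower. It does not fit the 22 mm outline of a lid that has sprung back up. It is centred on the mould to within about 1 mm.
- **Other things:** before-and-after pictures show changes only at the arm, the lid and the mould. The arm hid part of the last top view, on the stove side.

**Disagreements:**
- A width-based height check from the wrist camera put the plate top at about 80 mm, against about 75 mm from the arm. That camera also read the lid's width about 3% low before the grasp. Both values are below the 87 mm of an unlatched lid.
- I never saw a distinct click jump in the force readings. I took the catch as engaged from the easing, the hard stop and the hold test.

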